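# Vend a detergent pack from the push-slide dispenser into the caddy

## Robot

A 7-joint arm with a two-finger parallel gripper is mounted at the origin on the work surface. World frame = base frame: x ahead of the robot, y to its left, z up, the work surface at z = 0. Lengths are in mm, angles in rad, forces in N, time in s.
With the tool pointing down it reaches from about 425 to 825 mm from the base axis. Payload 3.6 kg.
Tool frame: the origin (TCP) lies between the finger pads; the fingertips stand 19 mm ahead of it and the grasp point (between the pads) is the TCP; z points along the fingers, y is the line along which they close (so a half turn about z gives the same grasp; the last joint's range is limited). The gripper opens to 85 mm and grips with 20 to 120 N. Pads are 22 mm wide; open, the fingers measure 114 mm over their backs; the gripper's body (76 mm by 85 mm) begins 54 mm behind the grasp point. The pads swing forward as they close: fully open they stand 13 mm farther back than shut.
Start: joints at [-1.19, 0.615, -0.013, 1.423, 0.008, 1.103, -0.04], TCP at [257.153, 596.939, 250.297] pointing down, gripper open.
Joint ranges: [-3.12, 3.12], [-0.3, 2.06], [-1.34, 1.32], [0.26, 2.42], [-1.36, 4.5], [0.01, 1.98], [-2.84, 2.84]. Speed limits (rad/s): [2.79, 2.79, 3.14, 3.14, 3.14, 3.14, 3.14].

## Interface

Orientations are given as a unit quaternion [w, x, y, z].
In Python, from station import manip, vision gives the robot as it stands.
- The arm moves only by the shell command python3 -m inch 'ROWS' [FORCE]. ROWS is JSON, one flat list of numbers, 7 for each row, row after row: the shift along the tool's x, y, z in cm, then the turn, a rotation vector about the tool's x, y, z in rad, then the opening, from 0 (shut) to 1 (fully open). In form: [x, y, z, rx, ry, rz, claw, x, y, z, rx, ry, rz, claw, ...]. A call has 1 to 12 rows; each row shifts and turns the commanded pose from where the row before left it, along the tool's axes as they then stand; what a row does not reach is not made up. A row lasts 1/10 s, in which the tool goes at most 50 mm and 8.59 degrees, less where a joint would pass 70% of its speed; a pose out of reach is approached as far as the arm can. A call is refused whole if a number of a shift passes 5 or a number of a turn 0.15, either way. A call with a gripper value outside its range is refused whole. The fingers move at their own pace and stop on an object; FORCE is the grip in N (left out, the last holds). Time passes only in rows, so rows that do not move let the fingers close. It gives the time, the measured TCP pose, the force, the opening and the grip force at its end, in the units of the state.
- manip.state(): the state, without advancing time (a new reading comes with each control period).
- vision.capture(name): name is "scene" or "top" or "wrist"; returns the picture (400x640x3 uint8, blue, green, red); there is no depth.
- vision.camera_model(name): a dict with "K" (3x3 intrinsics, pixels), "R" (3x3) and "t" (3): a world point X has camera coordinates R X + t; the wrist camera has in their place "hand_eye" (4x4, takes a point from camera to tool coordinates, whose origin is the TCP and whose axes are the flange's). Camera axes: x right, y down, z forward; pixel columns grow to the right and rows downward; lengths in mm; the calibration is good to about 2 mm. A picture is of the moment at which its call begins: read the wrist's pose just before it. camera_model takes no time and is no camera call.
- manip.sign_off(): hands the job in; it is judged then, once.
The state is a dict: "time_s": time; "q": joint angles; "joint_vel": joint speeds; "joint_efforts": joint torques, N m; "ee_pos": TCP position; "eef_rot": TCP orientation; "ft_force": force on the tool from outside, world axes, zero at the start; "torque": the same for the moment, N m; "finger_gap": finger opening in mm; "gripper_force": force on a finger pad.
Only numpy, scipy, OpenCV 4.12 (cv2) and the standard library are available. Lean on these libraries where they do the work, as an engineer would, in place of code of your own. Each camera call takes 0.05 s, during which the arm holds its last target. There are 200 camera calls.

## Task

Get one pack of detergent out of the white push-slide dispenser: push its sprung slide in until you feel the stop, so that the bottom pack drops into the tray, without forcing the slide against the stop, and let it spring back. Then take that pack from the tray and set it down flat, not dropped, in the empty bay of the blue caddy. Leave the other packs in the dispenser and everything else where it stands.

Things in the scene. Friction and masses are not known exactly. Their poses are not given: they have to be found in the camera images.
- dispenser: White steel pack dispenser screwed to the counter: a magazine tower 82 mm wide (its y), 60 mm deep (its x), 215 mm tall, open on top, packs lying one on another on a deck 55 mm above the counter. Origin on the counter under the tower's centre; z up; +x is the push direction: operator's side plate at x = -30 mm (slide guides out to -35 mm), outlet plate at +29 mm, tray beyond it.
- outlet (a point): Middle of the outlet's sill: deck height (55 mm), in the outlet plate's outer face, x axis outwards. Beyond it the deck's lip runs on 3 to 31 mm to a drop edge; there the white tray begins: floor 44 mm above the counter, about 98 mm long, 84 mm wide, side rims 6 mm and end rim 14 mm above its floor. Lip, tray and stop rods are one adjustable piece, set differently each time.
- push_plate (a point): Centre of the black pad on the push plate's outer face, 76 mm above the counter; x axis = push direction, z up. Steel plate 56 mm wide, 30 to 102 mm above the counter, at rest 135 mm before the dispenser's origin; moves along x only. At the stop its face is only 14 to 42 mm from the tower's side plate: an upright hand would meet the tower first, so lean the hand back 30 to 40 degrees.
- slide (a joint): Travel of the sprung slide in m: 0 fully out, growing as pushed in. Spring 2 N at first, 7 to 8 N near the end; friction adds 1 to 2 N. Two firm rods behind the plate stop it at 63 to 91 mm, where exactly can only be felt; the pack is driven over the drop edge only in the last 3 mm before that. Let go, the slide returns to 0 and the next pack drops to the deck.
- pack_1: Orange detergent pack with a white band, 46 x 62 x 28 mm (its x, y, z), about 60 g; origin at the centre of its underside. The bottom pack of the magazine at the start, lying on the deck: the one to be vended. It leaves lying flat, 46 mm along the push direction.
- pack_2: Orange detergent pack with a white band, 46 x 62 x 28 mm (its x, y, z), 60 g; origin at the centre of its underside. Number 2 from the bottom of the magazine at the start.
- pack_3: Orange detergent pack with a white band, 46 x 62 x 28 mm (its x, y, z), 60 g; origin at the centre of its underside. Number 3 from the bottom of the magazine at the start.
- pack_4: Orange detergent pack with a white band, 46 x 62 x 28 mm (its x, y, z), 60 g; origin at the centre of its underside. Number 4 from the bottom of the magazine at the start.
- caddy: Blue plastic caddy fixed on the counter, 270 x 165 x 55 mm (its x, y, z), walls 4 mm, floor 4 to 5 mm thick, with one wall of full height across its middle that makes two bays 129 mm long and 157 mm wide; origin at the centre of its underside. The +x bay holds the softener bottle, the -x bay is empty.
- bay (a point): Centre of the floor of the caddy's empty bay; axes as the caddy's.
- softener: white softener bottle with a green label, 64 mm across, 170 mm tall, standing in the caddy's far bay; origin at the centre of its foot. Not to be moved.
- cup: clear plastic measuring mug, 72 mm across, 75 mm tall; origin at the centre of its foot. Not to be moved.
- carton: yellow carton, 120 x 170 x 55 mm, lying flat; origin at the centre of its underside. Not to be moved.
- brush: lint brush with a wooden handle, lying flat beyond the dispenser; origin near its middle. Not to be moved.
- spray: white cleaner bottle with a blue label and red cap, 68 mm across, 190 mm tall; origin at the centre of its foot. Not to be moved.
- plant: small green plant in a white pot, 110 mm across, about 140 mm tall with its leaves; origin at the centre of its foot. Not to be moved.
- peg_tin: open metal tin of clothes pegs, 100 mm across, about 105 mm tall; origin at the centre of its foot. Not to be moved.
Mind the look-alikes: they are no part of the job. Leave any green look-alike of the pack_4 alone.

How it is judged (in metres and radians):
On the way:
1. the slide is pushed to its stop and the bottom pack lies off the drop edge, in the tray, while the slide is still in (value of joint slide above 0.056 m and height (world z) of pack_1 below 0.047 m and x of pack_1 in the frame of dispenser above 0.05 m), for 0.1 s.
At the end, for the whole second after the job is handed in: Pack 1 lies flat (within 0.15 rad, either side up), at rest, inside the caddy's empty bay (centre within 50 mm in x and 65 mm in y of the bay's centre, below 40 mm height); the slide is back out (under 6 mm); packs 2 to 4 are still in the magazine (within 12 mm of its axis) (x of pack_1 in the frame of bay between -0.05 and 0.05 m and y of pack_1 in the frame of bay between -0.065 and 0.065 m and height (world z) of pack_1 below 0.04 m and (angle between pack_1's own z axis and vertical below 0.15 rad or angle between pack_1's own z axis and vertical above 2.99 rad) and linear speed of pack_1 below 0.02 m/s and value of joint slide below 0.006 m and horizontal distance between each of pack_2, pack_3, pack_4 and dispenser below 0.012 m); the robot touches nothing.
It fails at once if the slide is forced: more than 28 N on it (contact force between any of the fingers, the arm and slide above 28 N).
It fails at once if the pack is dropped or thrown: faster than 0.9 m/s out of the fingers (linear speed of pack_1 above 0.9 m/s and contact force between the fingers and pack_1 below 0.1 N).
It fails at once if another pack leaves the magazine (horizontal distance between any of pack_2, pack_3, pack_4 and dispenser above 0.03 m).
It fails at once if a bystander is moved by more than 30 mm (distance of any of softener, cup, carton, brush, spray, plant, peg_tin from where it was at the start of the episode above 0.03 m).
It also fails if it takes over 64 s, if anything falls off the work surface, if the arm or the gripper's body presses on something with over 40 N, if the wrist force passes 120 N, or if a joint passes its speed limit or range.

## Working session

There is one attempt and no reset: what is moved stays moved. The work goes in short steps, Python scripts to look and compute and a shell command to move; the robot and the scene stay as the last step left them, time stands still between calls to the robot, and variables do not carry over. Pictures are saved under pics/ and viewed, at most 10 in all, crops included, and the job is handed in when it is done.

```bash
ls; mkdir -p pics
python3 - <<'E'
from station import manip, vision
import cv2, numpy as np
print(manip.state())
for n in("scene","top"):
    im=vision.capture(n); cv2.imwrite(f"pics/{n}0.png",im); print(n,vision.camera_model(n))
print(vision.camera_model("wrist"))
E
```

```text
pics
{'time_s': 0.0, 'q': array([-1.190496  ,  0.61592491, -0.01259465,  1.42491145,  0.00813228,
        1.1034033 , -0.04040772]), 'joint_vel': array([ 5.73296179e-05, -8.49827605e-05, -1.24956615e-03, -2.14868203e-03,
       -8.29742706e-04,  1.48094821e-03,  7.70366178e-04]), 'joint_efforts': array([ 6.23337091e-04, -4.69218600e+01,  2.59306999e-01, -1.71030468e+01,
        9.92408604e-03,  9.77478776e-03, -8.39992225e-06]), 'ee_pos': array([256.91112898, 596.2877827 , 249.13030619]), 'eef_rot': array([-2.23171622e-04,  2.01973099e-01,  9.79390209e-01, -1.27881604e-03]), 'ft_force': array([ 0.15544617,  0.22587849, -0.2285667 ]), 'torque': array([0.0382972 , 0.02745037, 0.05201886]), 'gripper_force': 0.0, 'finger_gap': 85.52985440127496}
scene {'K': array([[484.89310118,   0.        , 318.42999113],
       [  0.        , 484.89310118, 193.34120784],
       [  0.        ,   0.        ,   1.        ]]), 'R': array([[-0.17258683,  0.98480846, -0.01913336],
       [ 0.64347086,  0.09801819, -0.75916908],
       [-0.74576071, -0.14333434, -0.65061219]]), 't': array([  71.93330107, -27
[... 218 characters left out ...]
, -0.99951659, -0.01891923],
       [-0.99852507, -0.02372214, -0.04883583],
       [ 0.04836341,  0.02009615, -0.99862762]]), 't': array([   4.55933772,  554.19617509, 1253.71509454])}
{'K': array([[284.52920985,   0.        , 321.18462173],
       [  0.        , 284.52920985, 199.71662819],
       [  0.        ,   0.        ,   1.        ]]), 'hand_eye': array([[-6.03940231e-04, -9.60986439e-01, -2.76594828e-01,
         7.10190265e+01],
       [ 9.99999594e-01, -3.95416229e-04, -8.09669338e-04,
         1.75086010e+00],
       [ 6.68711170e-04, -2.76595205e-01,  9.60986288e-01,
        -1.24365936e+02],
       [ 0.00000000e+00,  0.00000000e+00,  0.00000000e+00,
         1.00000000e+00]])}
```

View pics/scene0.png

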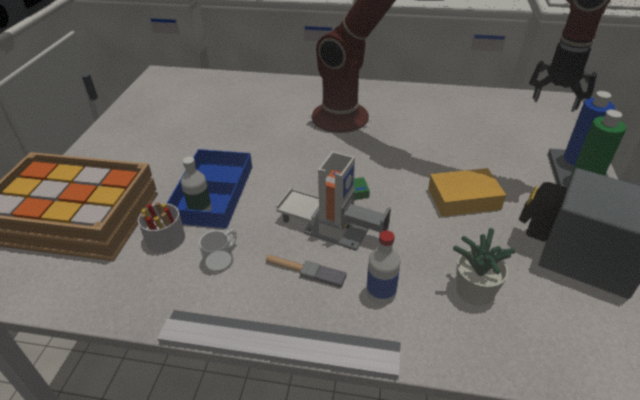

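View pics/top0.png

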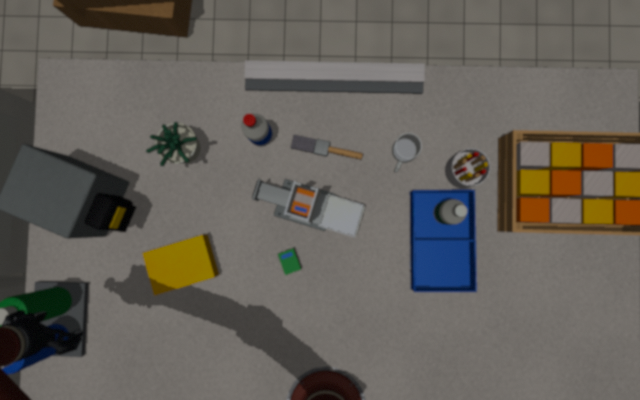

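The scene shows the dispenser at (335,200) with its push plate at (388,217) and its tray at (298,205). The caddy is at (212,187). In the top view the tower is at (302,203), the plate at (258,190), the tray at (343,217) and the caddy's empty bay at (443,265). A green look-alike lies at (290,261). The packs meant are the orange ones in the tower, and I'll enlarge that to confirm.

Run:
```python
import cv2,numpy as np
a=cv2.imread("pics/top0.png")[165:245,240:380]
b=cv2.imread("pics/scene0.png")[145:250,270:400]
a=cv2.resize(a,None,fx=5.6,fy=5.6,interpolation=cv2.INTER_CUBIC)
cv2.imwrite("pics/c1.png",cv2.convertScaleAbs(a,alpha=1.4))
```

```text
(no output)
```

View pics/c1.png

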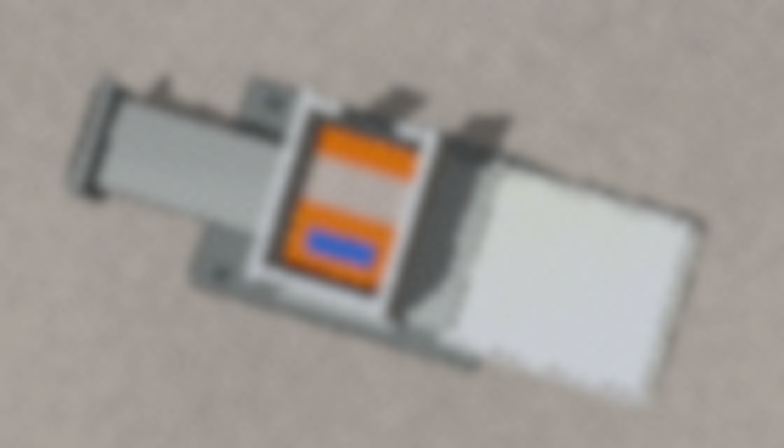

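The crop shows orange packs with a white band in the tower, whose top corners are at about (303,93), (438,133), (385,318) and (250,275). The plate's outer edge runs from (100,78) to (68,188). The tray's drop edge is near x 480 and its end runs from (705,222) to (650,405).

```bash
cat > h.py <<'E'
from station import manip, vision
import cv2, numpy as np
from scipy.optimize import least_squares
from scipy.spatial.transform import Rotation as Ro
C=vision.camera_model("top")
def proj(X,C=C):
    p=(C["R"]@np.atleast_2d(X).T).T+C["t"]; p=p@C["K"].T; return p[:,:2]/p[:,2:]
def back(uv,z,C=C):
    d=C["R"].T@np.linalg.inv(C["K"])@np.array([*uv,1.]); o=-C["R"].T@C["t"]; return o+d*(z-o[2])/d[2]
def place(P,x,y,a):
    c,s=np.cos(a),np.sin(a); P=np.array(P,float); return np.c_[x+c*P[:,0]-s*P[:,1],y+s*P[:,0]+c*P[:,1],P[:,2]]
def fit(P,uv,x0):
    r=least_squares(lambda v:(proj(place(P,*v))-uv).ravel(),x0,loss='soft_l1',x_scale=[10,10,.1]); return r.x,np.round(r.fun.reshape(-1,2) if r.fun.size==2*len(P) else r.fun,1)
def R(): 
    s=manip.state(); q=s["eef_rot"]; return s,Ro.from_quat([q[1],q[2],q[3],q[0]])
E
python3 - <<'E'
from h import *
crop=lambda p:np.array(p)/5.6+[240,165]
# push dir -> -y : yaw ~ -pi/2-0.25 ; local +y -> world +x side = image up
P=[(-30,41,215),(29,41,215),(29,-41,215),(-30,-41,215),(-135,28,102),(-135,-28,102)]
uv=crop([(303,93),(438,133),(385,318),(250,275),(100,78),(68,188)])
v,res=fit(P,uv,[550,50,-1.8]);print("disp",v,res)
x,y,a=v
for n,p,z in(("edgeU",(500,165),50),("edgeL",(458,345),50),("endU",(705,222),58),("endL",(650,405),58)):
    w=back(crop(p),z)[:2]-[x,y]; c,s=np.cos(a),np.sin(a); print(n,w@[c,s],w@[-s,c])
P=[(135,82.5,55),(135,-82.5,55),(-135,-82.5,55),(-135,82.5,55)]
v2,r=fit(P,np.array([(411,190),(474,190),(476,291),(411,291)]),[500,-280,0]);print("caddy",v2,r)
print("bay",place([(-66.5,0,5)],*v2))
print("pad",place([(-135,0,76)],*v))
for n,p,z in(("spray",(250,120),190),("spray foot",(262,138),0),("green",(290,261),0),("cup",(405,149),75)): print(n,back(p,z))
E
```

```text
disp [546.21123685  66.07074526  -1.83821272] [[ 0.5 -0.6]
 [ 0.6 -0.5]
 [-0.1  0.3]
 [-0.3  0.6]
 [ 0.  -0.5]
 [-0.7  0.6]]
edgeU 52.01831861796611 44.43662527725399
edgeL 57.56248983528597 -43.794628951315595
endU 153.22174219769187 45.86889081573497
endL 152.92375541490037 -44.69689527941481
caddy [ 4.60746133e+02 -2.99509812e+02  2.27762216e-02] [[ 0.3 -0.7]
 [-0.4 -0.7]
 [-0.9  0.8]
 [ 1.1  0.5]]
bay [[ 394.26338067 -301.02429977    5.        ]]
pad [[581.88371013 196.27241442  76.        ]]
spray [740.73349893 197.65367779 190.        ]
spray foot [733.53011779 197.879498     0.        ]
green [391.11145798 109.1824668    0.        ]
cup [ 698.17573349 -192.3920461    75.        ]
```

```bash
cat >> h.py <<'E'
DX,DY,A=546.2,66.1,-1.838
d=np.array([np.cos(A),np.sin(A),0]); Z=np.array([0,0,1.]); p=np.array([-d[1],d[0],0])  # p ~ dispenser +y
def rot(tilt,flip=1):
    # tool z leans along +d by tilt (rad); tool y = +p*flip
    z=np.sin(tilt)*d-np.cos(tilt)*Z; y=p*flip; return np.c_[np.cross(y,z),y,z]
def plan(pos,Rt,n,start=None):
    s,r=R(); p0=s["ee_pos"]; R0=r.as_matrix()
    v=Ro.from_matrix(R0.T@Rt).as_rotvec()/n; Rs=Ro.from_rotvec(v).as_matrix()
    S=sum(np.linalg.matrix_power(Rs,k) for k in range(n))
    dl=np.linalg.solve(S,R0.T@(np.array(pos)-p0))/10
    print("rows",n,"shift cm",np.round(dl,3),"turn",np.round(v,4))
    q=p0.copy();Q=R0.copy();pts=[]
    for k in range(n): q=q+Q@dl*10;Q=Q@Rs;pts.append(np.round(q).astype(int).tolist())
    print(pts[::3],pts[-1])
def dl(pos):
    s,r=R(); print("tool shift cm",np.round(r.inv().apply(np.array(pos)-s["ee_pos"])/10,2))
def loc(P): w=np.array(P)-[DX,DY,0]; return np.round([w@d,w@p,w[2]],1)
E
python3 - <<'E'
from h import *
print(d,p)
plan([597,250,170],rot(.61),12)
E
```

```text
[-0.26403538 -0.964513    0.        ] [ 0.964513   -0.26403538  0.        ]
rows 12 shift cm [-3.984  1.257  1.744] turn [ 0.0361 -0.0416  0.1153]
[[298, 592, 232], [418, 546, 188], [516, 457, 163], [579, 338, 160]] [597, 250, 170]
```

Run:
```python
from h import *
for uv,z in(((105,212),100),((205,235),55),((157,290),55)): print(back(uv,z))
s,r=R()
Rh=Ro.from_matrix(rot(0)); v=(r.inv()*Rh).as_rotvec(); print(v)
plan([440,380,270],(r*Ro.from_rotvec(v/2)).as_matrix(),6)
```

```text
[512.82342286 583.74370076 100.        ]
[458.65940998 333.62294503  55.        ]
[309.39957778 456.58211871  55.        ]
[-0.00191526  0.00173366  1.43126227]
rows 6 shift cm [-4.759 -0.786 -0.343] turn [-2.000e-04  1.000e-04  1.193e-01]
[[298, 570, 253], [397, 466, 263]] [440, 380, 270]
```

```bash
python3 -m inch '[-4.76,-0.79,-0.34,0,0,0.119,0,-4.76,-0.79,-0.34,0,0,0.119,0,-4.76,-0.79,-0.34,0,0,0.119,0,-4.76,-0.79,-0.34,0,0,0.119,0,-4.76,-0.79,-0.34,0,0,0.119,0,-4.76,-0.79,-0.34,0,0,0.119,0]'
python3 - <<'E'
from h import *
plan([597,252,170],rot(.61),8)
E
```

```text
time_s: 0.7
ee_pos: [441.5, 378.4, 270.3]
eef_rot: [0.0, 0.534, 0.846, -0.0]
ft_force: [0.7, -0.0, 0.3]
finger_gap: 0.4
gripper_force: 0.0
rows 8 shift cm [-1.507  1.839  1.663] turn [ 0.0271 -0.0729  0.0861]
[[465, 373, 254], [530, 337, 209], [583, 276, 177]] [597, 252, 170]
```

```bash
python3 -m inch '[-1.51,1.84,1.66,0.027,-0.073,0.086,0,-1.51,1.84,1.66,0.027,-0.073,0.086,0,-1.51,1.84,1.66,0.027,-0.073,0.086,0,-1.51,1.84,1.66,0.027,-0.073,0.086,0,-1.51,1.84,1.66,0.027,-0.073,0.086,0,-1.51,1.84,1.66,0.027,-0.073,0.086,0,-1.51,1.84,1.66,0.027,-0.073,0.086,0,-1.51,1.84,1.66,0.027,-0.073,0.086,0,0,0,0,0,0,0,0]'
python3 - <<'E'
from h import *
s,r=R();print(loc(s["ee_pos"]),np.round(r.as_matrix()-rot(.61),3).tolist(), s["q"])
t=np.array([DX,DY,85])-d*(135+20+15); dl(t); print("push dir in tool",r.inv().apply(d))
im=vision.capture("wrist");cv2.imwrite("pics/w1.png",im)
E
```

```text
time_s: 1.6
ee_pos: [597.3, 250.4, 167.0]
eef_rot: [0.185, 0.757, 0.578, -0.242]
ft_force: [0.1, -1.0, 0.0]
finger_gap: 0.0
gripper_force: 0.0
[-191.3    0.7  167. ] [[-0.003, 0.0, -0.002], [-0.005, 0.001, -0.007], [-0.007, -0.001, 0.005]] [-0.82681828  0.97561933  0.5263306   1.18181859  0.03670671  1.4737987
 -0.69597392]
tool shift cm [ 3.02 -0.06  7.91]
push dir in tool [-0.81443059 -0.00094077  0.58026022]
```

View pics/w1.png

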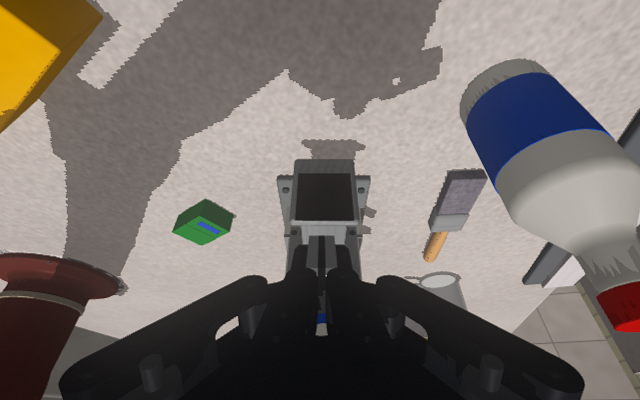

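The wrist picture shows the push plate's black pad at (325,197), straight ahead of the closed fingers at (320,260). They are aligned sideways, so I'll descend behind the plate.

```bash
python3 -m inch '[1,0,2.64,0,0,0,0,1,0,2.64,0,0,0,0,1,0,2.64,0,0,0,0,0,0,0,0,0,0,0]'; python3 -m inch '[-0.41,0,0.29,0,0,0,0,-0.41,0,0.29,0,0,0,0,0,0,0,0,0,0,0]';python3 -c "
from h import *
print(loc(R()[0]['ee_pos']))"
```

```text
time_s: 2.05
ee_pos: [588.1, 234.8, 85.4]
eef_rot: [0.181, 0.755, 0.582, -0.241]
ft_force: [0.1, 0.6, 0.0]
finger_gap: -0.1
gripper_force: 0.0
time_s: 2.35
ee_pos: [589.6, 224.5, 90.8]
eef_rot: [0.184, 0.757, 0.581, -0.237]
ft_force: [0.3, 0.2, -0.2]
finger_gap: -0.0
gripper_force: 0.0
[-1.643e+02  1.000e-01  9.080e+01]
```

```bash
python3 -m inch '[0,0,0,0,0,0,0,0,0,0,0,0,0,0]';python3 -c "
from h import *
s,r=R();print(loc(s['ee_pos']),s['ft_force'],r.as_matrix(),rot(.61))
print(r.inv().apply(d))"
```

```text
time_s: 2.55
ee_pos: [589.1, 225.5, 89.3]
eef_rot: [0.183, 0.756, 0.581, -0.237]
ft_force: [-0.9, -0.7, 0.0]
finger_gap: -0.3
gripper_force: 0.0
[-165.    -0.7   89.3] [-0.89982408 -0.6805895   0.00599417] [[ 0.21158254  0.96640282 -0.1459398 ]
 [ 0.79264055 -0.25702901 -0.5528626 ]
 [-0.57179873  0.00129827 -0.82039291]] [[ 0.21641608  0.964513   -0.15125728]
 [ 0.79056117 -0.26403538 -0.55253811]
 [-0.57286746  0.         -0.81964802]]
[-0.82037738 -0.00725671  0.57177643]
```

```bash
python3 -m inch '[-0.18,0,0.62,0,0,0,0,-0.41,0,0.286,0,0,0,0,-0.41,0,0.286,0,0,0,0,-0.41,0,0.286,0,0,0,0,-0.41,0,0.286,0,0,0,0,-0.41,0,0.286,0,0,0,0]'; python3 -c "
from h import *
s,r=R();print(loc(s['ee_pos']),s['ft_force']@d)"
python3 -m inch '[-0.41,0,0.286,0,0,0,0,-0.41,0,0.286,0,0,0,0,-0.41,0,0.286,0,0,0,0,-0.41,0,0.286,0,0,0,0,-0.41,0,0.286,0,0,0,0,-0.41,0,0.286,0,0,0,0]'; python3 -c "
from h import *
s,r=R();print(loc(s['ee_pos']),s['ft_force']@d)"
```

```text
time_s: 3.15
ee_pos: [581.1, 198.7, 83.9]
eef_rot: [0.182, 0.756, 0.583, -0.236]
ft_force: [0.7, 5.7, -0.6]
finger_gap: 0.1
gripper_force: 3.1
[-137.1   -1.3   83.9] -5.66864400004011
time_s: 3.75
ee_pos: [573.5, 170.8, 83.9]
eef_rot: [0.181, 0.756, 0.583, -0.235]
ft_force: [1.1, 8.0, 1.0]
finger_gap: -0.0
gripper_force: 3.8
[-108.2   -1.3   83.9] -8.014364930972116
```

```bash
f(){ python3 -c "
from h import *
s,r=R();print(loc(s['ee_pos']),s['ft_force']@d)"; }
python3 -m inch '[-0.41,0,0.286,0,0,0,0,-0.41,0,0.286,0,0,0,0,0,0,0,0,0,0,0]'; f
python3 -m inch '[-0.246,0,0.172,0,0,0,0,0,0,0,0,0,0,0]' >/dev/null; f
```

```text
time_s: 4.05
ee_pos: [570.6, 160.4, 83.9]
eef_rot: [0.181, 0.757, 0.582, -0.236]
ft_force: [-0.6, 6.4, -1.1]
finger_gap: -0.1
gripper_force: 3.0
[-97.4  -1.4  83.9] -5.990352046653916
[-94.9  -1.4  83.9] -6.312541088370927
```

```bash
f(){ python3 -c "
from h import *
s,r=R();print(loc(s['ee_pos']),s['ft_force']@d)"; }
python3 -m inch '[-0.164,0,0.114,0,0,0,0,0,0,0,0,0,0,0]' >/dev/null; f
```

```text
[-93.1  -1.4  83.9] -7.125572470590248
```

```bash
cat > g.sh <<'E'
python3 -c "
from h import *
import sys
s,r=R();F=-s['ft_force']@d;print(loc(s['ee_pos']),round(F,1));sys.exit(F>10.5)"
E
python3 -m inch '[-0.164,0,0.114,0,0,0,0,0,0,0,0,0,0,0]' >/dev/null; sh g.sh || exit
python3 -m inch '[-0.164,0,0.114,0,0,0,0,0,0,0,0,0,0,0]' >/dev/null; sh g.sh || exit
python3 -m inch '[-0.164,0,0.114,0,0,0,0,0,0,0,0,0,0,0]' >/dev/null; sh g.sh || exit
python3 -m inch '[-0.164,0,0.114,0,0,0,0,0,0,0,0,0,0,0]' >/dev/null; sh g.sh || exit
```

```text
[-91.3  -1.4  83.9] 6.9False
```

```bash
sed -i 's/sys.exit(F>10.5)/sys.exit(int(F>10.5))/' g.sh
python3 -m inch '[-0.164,0,0.114,0,0,0,0,0,0,0,0,0,0,0]' >/dev/null; sh g.sh || exit
python3 -m inch '[-0.164,0,0.114,0,0,0,0,0,0,0,0,0,0,0]' >/dev/null; sh g.sh || exit
python3 -m inch '[-0.164,0,0.114,0,0,0,0,0,0,0,0,0,0,0]' >/dev/null; sh g.sh || exit
python3 -m inch '[-0.164,0,0.114,0,0,0,0,0,0,0,0,0,0,0]' >/dev/null; sh g.sh || exit
python3 -m inch '[-0.164,0,0.114,0,0,0,0,0,0,0,0,0,0,0]' >/dev/null; sh g.sh || exit
```

```text
[-89.4  -1.4  83.9] 6.8
[-87.5  -1.4  83.9] 7.8
[-85.6  -1.4  83.9] 7.5
[-83.7  -1.4  83.9] 7.3
[-81.7  -1.4  83.9] 7.8
```

```bash
python3 -m inch '[-0.164,0,0.114,0,0,0,0,0,0,0,0,0,0,0]' >/dev/null; sh g.sh || exit
python3 -m inch '[-0.164,0,0.114,0,0,0,0,0,0,0,0,0,0,0]' >/dev/null; sh g.sh || exit
python3 -m inch '[-0.164,0,0.114,0,0,0,0,0,0,0,0,0,0,0]' >/dev/null; sh g.sh || exit
python3 -m inch '[-0.164,0,0.114,0,0,0,0,0,0,0,0,0,0,0]' >/dev/null; sh g.sh || exit
python3 -m inch '[-0.164,0,0.114,0,0,0,0,0,0,0,0,0,0,0]' >/dev/null; sh g.sh || exit
```

```text
[-79.8  -1.4  83.9] 8.7
[-77.9  -1.4  83.9] 8.3
[-76.   -1.4  83.9] 9.2
[-74.   -1.4  83.9] 8.5
[-72.1  -1.4  83.9] 8.5
```

```bash
python3 -m inch '[-0.164,0,0.114,0,0,0,0,0,0,0,0,0,0,0]' >/dev/null; sh g.sh || exit
python3 -m inch '[-0.164,0,0.114,0,0,0,0,0,0,0,0,0,0,0]' >/dev/null; sh g.sh || exit
python3 -m inch '[-0.164,0,0.114,0,0,0,0,0,0,0,0,0,0,0]' >/dev/null; sh g.sh || exit
python3 -m inch '[-0.164,0,0.114,0,0,0,0,0,0,0,0,0,0,0]' >/dev/null; sh g.sh || exit
```

```text
[-70.2  -1.4  83.9] 8.7
[-70.   -1.4  83.9] 12.2
```

```bash
python3 -m inch '[-0.082,0,0.057,0,0,0,0,0,0,0,0,0,0,0]'; sh g.sh
python3 - <<'E'
from h import *
im=vision.capture("top");sc=vision.capture("scene")
a=cv2.resize(im[165:245,240:380],None,fx=5,fy=5,interpolation=cv2.INTER_CUBIC)
b=cv2.resize(sc[145:250,265:405],None,fx=2,fy=2,interpolation=cv2.INTER_CUBIC);b=cv2.copyMakeBorder(b,0,0,0,a.shape[1]-b.shape[1],cv2.BORDER_CONSTANT)
b=b[:200]
cv2.imwrite("pics/c2.png",cv2.convertScaleAbs(np.vstack([a,b]),alpha=1.3))
E
```

```text
time_s: 7.25
ee_pos: [563.3, 134.0, 83.9]
eef_rot: [0.18, 0.756, 0.584, -0.233]
ft_force: [-0.1, 13.1, 3.5]
finger_gap: 0.1
gripper_force: 6.3
[-70.   -1.4  83.9] 12.6
```

View pics/c2.png

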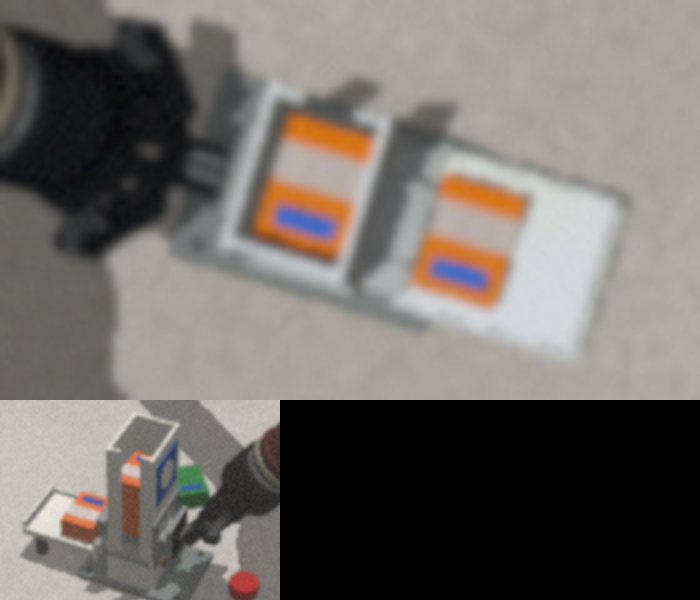

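The pack lies flat in the tray, with crop corners at (443,176), (530,193), (500,308) and (413,283). The rest of the stack is still in the tower. I'll back off with the slide.

```bash
python3 -m inch '[1.23,0,-0.86,0,0,0,0,1.23,0,-0.86,0,0,0,0,1.23,0,-0.86,0,0,0,0,1.23,0,-0.86,0,0,0,0,1.23,0,-0.86,0,0,0,0,1.23,0,-0.86,0,0,0,0,1.23,0,-0.86,0,0,0,0,1,0,-3,0,0,0,0,0,0,-5,0,0,0,0,0,0,-5,0,0,0,0.3]'
python3 - <<'E'
from h import *
s,r=R();print(loc(s["ee_pos"]))
cr=np.array([(443,176),(530,193),(500,308),(413,283)])/5+[240,165]
P=[(-23,31,28),(23,31,28),(23,-31,28),(-23,-31,28)]
P=np.array(P)+[0,0,44]
v,res=fit(P,cr,[500,-20,A]);print("pack",v,res,loc([v[0],v[1],44]),v[2]-A)
E
```

```text
time_s: 8.35
ee_pos: [610.5, 306.8, 186.4]
eef_rot: [0.184, 0.756, 0.58, -0.24]
ft_force: [1.0, 0.6, 0.0]
finger_gap: 13.2
gripper_force: 0.0
[-249.1   -1.5  186.4]
pack [525.46429202 -10.3940504   -1.80123164] [[ 0.2 -0.8]
 [-0.3  0.2]
 [-0.2 -0. ]
 [ 0.3  0.6]] [79.3  0.2 44. ] 0.03676836089459834
```

```bash
cat >> h.py <<'E'
def W(x,y,z): return np.array([DX,DY,0])+x*d+y*p+np.array([0,0,z])
E
python3 -c "
from h import *
plan(W(-150,0,320),rot(.2),5)"
```

```text
rows 5 shift cm [-2.965  0.025 -1.557] turn [0.0004 0.083  0.0009]
[[607, 292, 216], [592, 234, 297]] [586, 211, 320]
```

```bash
python3 -m inch '[-2.97,0,-1.56,0,0.083,0,0.5,-2.97,0,-1.56,0,0.083,0,0.7,-2.97,0,-1.56,0,0.083,0,1,-2.97,0,-1.56,0,0.083,0,1,-2.97,0,-1.56,0,0.083,0,1,0,0,0,0,0,0,1]'; python3 -c "
from h import *
print(loc(R()[0]['ee_pos']))
plan(W(145,0.2,310),rot(-.4),8)"
```

```text
time_s: 8.95
ee_pos: [586.6, 200.7, 325.8]
eef_rot: [0.063, 0.794, 0.601, -0.074]
ft_force: [0.8, -0.9, 0.0]
finger_gap: 85.4
gripper_force: 0.0
[-140.5    3.5  325.8]
rows 8 shift cm [-3.626 -0.024 -0.036] turn [ 0.0015  0.0744 -0.0007]
[[577, 167, 333], [547, 62, 339], [517, -41, 321]] [508, -74, 310]
```

```bash
python3 -m inch '[-3.63,-0.02,-0.04,0.0015,0.074,0,1,-3.63,-0.02,-0.04,0.0015,0.074,0,1,-3.63,-0.02,-0.04,0.0015,0.074,0,1,-3.63,-0.02,-0.04,0.0015,0.074,0,1,-3.63,-0.02,-0.04,0.0015,0.074,0,1,-3.63,-0.02,-0.04,0.0015,0.074,0,1,-3.63,-0.02,-0.04,0.0015,0.074,0,1,-3.63,-0.02,-0.04,0.0015,0.074,0,1,0,0,0,0,0,0,1,0,0,0,0,0,0,1]'
python3 - <<'E'
from h import *
s,r=R();print(loc(s['ee_pos']))
plan(W(130,0.2,180),rot(-.4),4)
cv2.imwrite("pics/w2.png",vision.capture("wrist"))
E
```

```text
time_s: 9.95
ee_pos: [508.3, -66.9, 302.8]
eef_rot: [-0.125, 0.78, 0.595, 0.152]
ft_force: [0.0, -0.0, 1.0]
finger_gap: 85.6
gripper_force: 0.0
[138.3  -1.4 302.8]
rows 4 shift cm [-0.996  0.069  2.911] turn [-0.0036  0.0012 -0.0008]
[[509, -65, 272], [512, -59, 180]] [512, -59, 180]
```

View pics/w2.png

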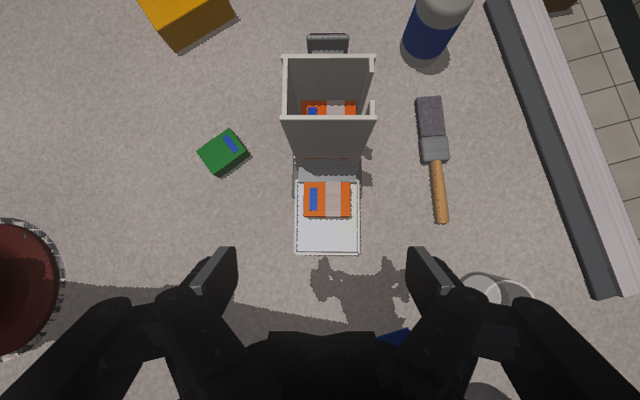

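The wrist view shows pack 1 square in the tray, with its top centre at about (327,197) and its front top edge at row 210. The slide plate is back out at (328,42).

Run:
```python
from h import *
s,r=R(); C=vision.camera_model("wrist"); H=C["hand_eye"]
def wb(uv,z):
    o=s["ee_pos"]+r.apply(H[:3,3]); v=r.apply(H[:3,:3]@np.linalg.inv(C["K"])@[*uv,1.]); return loc(o+v*(z-o[2])/v[2])
for q in((304,181),(351,181),(304,210),(351,210)): print(wb(q,72))
img=cv2.imread("pics/w2.png")[170:230,290:370]; hsv=cv2.cvtColor(img,cv2.COLOR_BGR2HSV)
m=(hsv[...,0]<18)&(hsv[...,1]>150)
ys,xs=np.where(m); print(xs.min()+290,xs.max()+290,ys.min()+170,ys.max()+170)
for y in range(0,60,3): print(y+170,img[y,20],img[y,55])
```

```text
[ 48.9 -28.5  72. ]
[48.6 34.  72. ]
[ 87.6 -28.   72. ]
[87.3 33.8 72. ]
304 350 182 216
170 [74 74 76] [71 72 74]
173 [142 141 141] [74 74 77]
176 [149 150 150] [133 131 133]
179 [147 146 146] [138 137 138]
182 [ 60 107 184] [ 57 100 182]
185 [ 42 101 191] [ 40  97 191]
188 [173  92  62] [ 41  97 191]
191 [181  92  49] [ 41  98 191]
194 [182  93  54] [ 43  98 190]
197 [182  93  53] [ 43  98 191]
200 [183  93  54] [ 43  99 190]
203 [183  94  54] [ 43 100 191]
206 [183  94  55] [ 44  99 191]
209 [191  97  52] [ 46 100 192]
212 [ 48 107 193] [ 46 102 192]
215 [ 49 110 198] [ 47 107 198]
218 [103 109 116] [ 96 102 109]
221 [196 190 192] [189 190 190]
224 [195 189 190] [189 190 191]
227 [194 188 189] [189 188 189]
```

```bash
python3 -m inch '[-1,0.1,2.9,0,0,0,1,-1,0.1,2.9,0,0,0,1,-1,0.1,2.9,0,0,0,1,-1,0.1,2.9,0,0,0,1,0,0,0,0,0,0,1,0,0,0,0,0,0,1,0,0,0,0,0,0,1]'
python3 - <<'E'
from h import *
s,r=R();C=vision.camera_model("wrist"); H=C["hand_eye"]
im=vision.capture("wrist");cv2.imwrite("pics/w3.png",im)
t=vision.capture("top");cv2.imwrite("pics/top3.png",t)
print(loc(s['ee_pos']))
def wb(uv,z):
    o=s["ee_pos"]+r.apply(H[:3,3]); v=r.apply(H[:3,:3]@np.linalg.inv(C["K"])@[*uv,1.]); return loc(o+v*(z-o[2])/v[2])
hsv=cv2.cvtColor(im,cv2.COLOR_BGR2HSV)
m=((hsv[...,0]<18)&(hsv[...,1]>150)).astype(np.uint8)
n,l,st,ce=cv2.connectedComponentsWithStats(m)
for k in range(1,n):
    if st[k,4]>150: print(st[k],ce[k].round())
E
```

```text
time_s: 10.7
ee_pos: [515.4, -57.0, 182.9]
eef_rot: [-0.123, 0.777, 0.598, 0.154]
ft_force: [-0.4, 0.4, -0.4]
finger_gap: 85.5
gripper_force: 0.0
[126.8   2.8 182.9]
[ 288  171   32   51 1197] [304. 196.]
[343 172  14  51 702] [349. 197.]
```

View pics/w3.png

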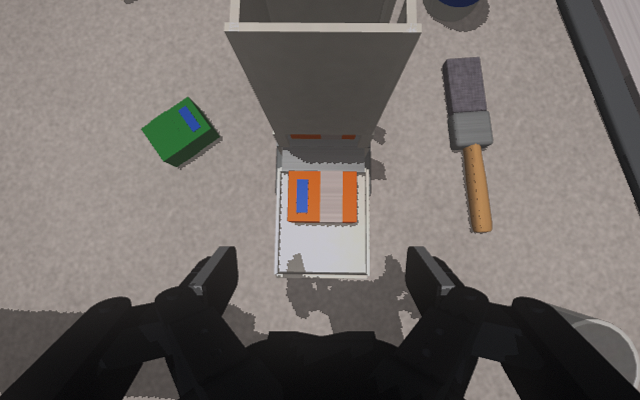

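Pack top face spans columns 288–357 (centre 322) and rows 171–219. It is centred between the fingers, whose inner edges are at 236 and 408.

Run:
```python
from h import *
s,r=R();C=vision.camera_model("wrist"); H=C["hand_eye"]
def wb(uv,z):
    o=s["ee_pos"]+r.apply(H[:3,3]); v=r.apply(H[:3,:3]@np.linalg.inv(C["K"])@[*uv,1.]); return loc(o+v*(z-o[2])/v[2])
for q,z in(((288,171),72),((357,171),72),((288,219),72),((357,219),72),((322,223),44),((322,170),50),((322,273),50)): print(q,z,wb(q,z))
print(loc(s['ee_pos']),np.round(r.as_matrix()-rot(-.4),3).tolist())
dl(W(82,2.8,71))
```

```text
(288, 171) 72 [ 53.  -29.4  72. ]
(357, 171) 72 [52.6 33.  72. ]
(288, 219) 72 [ 96.5 -28.5  72. ]
(357, 219) 72 [96.  32.8 72. ]
(322, 223) 44 [98.8  1.6 44. ]
(322, 170) 50 [47.   1.2 50. ]
(322, 273) 50 [146.1   2.   50. ]
[127.3   2.7 182.9] [[-0.005, 0.002, -0.011], [0.002, 0.009, 0.0], [-0.003, -0.008, -0.001]]
tool shift cm [-0.15  0.14 12.07]
```

```bash
python3 -m inch '[-0.1,0,3.2,0,0,0,1,-0.1,0,3.2,0,0,0,1,-0.1,0,3.2,0,0,0,1,-0.1,0,1.5,0,0,0,1,0,0,0,0,0,0,1,0,0,0,0,0,0,1,0,0,0,0,0,0,1]';  python3 - <<'E'
from h import *
s,r=R();print(loc(s['ee_pos'])); dl(W(80,2.2,69))
E
```

```text
time_s: 11.5
ee_pos: [524.2, -20.1, 78.7]
eef_rot: [-0.123, 0.778, 0.597, 0.154]
ft_force: [-0.2, -0.3, 0.4]
finger_gap: 85.3
gripper_force: 0.0
[89.   1.6 78.7]
tool shift cm [0.45 0.08 1.24]
```

```bash
python3 -m inch '[0.22,0.04,0.62,0,0,0,1,0.22,0.04,0.62,0,0,0,1,0,0,0,0,0,0,1]' && python3 -m inch '[0,0,0,0,0,0,0.75,0,0,0,0,0,0,0.65,0,0,0,0,0,0,0.55,0,0,0,0,0,0,0.55,0,0,0,0,0,0,0.55,0,0,0,0,0,0,0.55]' 30;  python3 - <<'E'
from h import *
s,r=R();print(loc(s['ee_pos']))
E
```

```text
time_s: 11.8
ee_pos: [526.0, -9.5, 67.3]
eef_rot: [-0.125, 0.777, 0.597, 0.153]
ft_force: [-0.1, 0.2, -0.0]
finger_gap: 85.4
gripper_force: 0.0
time_s: 12.4
ee_pos: [526.2, -11.0, 67.7]
eef_rot: [-0.124, 0.778, 0.597, 0.153]
ft_force: [0.2, -2.5, 2.7]
finger_gap: 61.1
gripper_force: 33.5
[79.7  1.1 67.7]
```

```bash
python3 -m inch '[0,0,-0.5,0,0,0,0.55,0,0,-1,0,0,0,0.55,0,0,-2,0,0,0,0.55,0,0,-3,0,0,0,0.55,0,0,-3,0,0,0,0.55,0,0,-3,0,0,0,0.55,0,0,-2.5,0,0,0,0.55,0,0,-1,0,0,0,0.55,0,0,0,0,0,0,0.55]';  python3 - <<'E'
from h import *
s,r=R();print(loc(s['ee_pos']))
cv2.imwrite("pics/w4.png",vision.capture("wrist"))
E
```

```text
time_s: 13.3
ee_pos: [512.2, -71.8, 216.4]
eef_rot: [-0.123, 0.778, 0.597, 0.154]
ft_force: [0.3, 0.6, -1.3]
finger_gap: 61.5
gripper_force: 33.3
[142.    3.6 216.4]
```

View pics/w4.png

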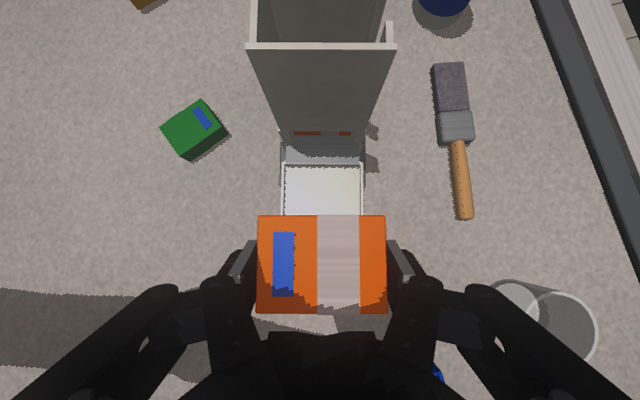

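Run:
```python
from h import *
s,r=R()
Rt=(Ro.from_rotvec([0,0,.29])*r).as_matrix()
plan([394,-303,150],Rt,9)
```

```text
rows 9 shift cm [-2.809 -0.956 -0.382] turn [ 0.0125 -0.0004 -0.0297]
[[495, -95, 208], [451, -170, 186], [414, -249, 164]] [394, -303, 150]
```

```bash
python3 -m inch '[-1.4,-0.48,-0.19,0.0125,0,-0.03,0.55,-2.81,-0.96,-0.38,0.0125,0,-0.03,0.55,-2.81,-0.96,-0.38,0.0125,0,-0.03,0.55,-2.81,-0.96,-0.38,0.0125,0,-0.03,0.55,-2.81,-0.96,-0.38,0.0125,0,-0.03,0.55,-2.81,-0.96,-0.38,0.0125,0,-0.03,0.55,-2.81,-0.96,-0.38,0.0125,0,-0.03,0.55,-2.81,-0.96,-0.38,0.0125,0,-0.03,0.55,-2.81,-0.96,-0.38,0.0125,0,-0.03,0.55,-1.4,-0.48,-0.19,0,0,0,0.55,0,0,0,0,0,0,0.55,0,0,0,0,0,0,0.55]'
python3 - <<'E'
from h import *
s,r=R()
dl([394,-303,40]); dl([394,-303,90]); print("z down in tool",r.inv().apply([0,0,-1]),r.as_matrix().round(3).tolist())
E
```

```text
time_s: 14.55
ee_pos: [398.4, -303.1, 149.0]
eef_rot: [-0.148, 0.682, 0.704, 0.135]
ft_force: [0.3, -0.3, 0.3]
finger_gap: 61.5
gripper_force: 33.3
tool shift cm [-4.25 -0.33 10.04]
tool shift cm [-2.29 -0.38  5.44]
z down in tool [-0.39233535  0.01047249  0.91976263] [[-0.027, 0.999, -0.023], [0.919, 0.034, 0.392], [0.392, -0.01, -0.92]]
```

Now straight down over the bay to just above the floor, checking where it stands.

```bash
python3 -m inch '[-0.8,-0.1,1.9,0,0,0,0.55,-0.8,-0.1,1.9,0,0,0,0.55,-0.8,-0.1,1.9,0,0,0,0.55,-0.8,-0.1,1.9,0,0,0,0.55,-0.8,0,1.9,0,0,0,0.55,0,0,0,0,0,0,0.55,0,0,0,0,0,0,0.55]'
python3 - <<'E'
from h import *
dl([394,-303,30])
im=vision.capture("wrist"); t=vision.capture("top")
a=cv2.resize(im,(480,300)); b=cv2.resize(t[180:300,400:490],None,fx=2.5,fy=2.5,interpolation=cv2.INTER_CUBIC)
cv2.imwrite("pics/c5.png",np.hstack([a,b]))
E
```

```text
time_s: 15.25
ee_pos: [393.8, -303.5, 46.9]
eef_rot: [-0.147, 0.681, 0.704, 0.135]
ft_force: [0.1, 0.2, -0.2]
finger_gap: 61.3
gripper_force: 33.3
tool shift cm [-0.62  0.04  1.58]
```

View pics/c5.png

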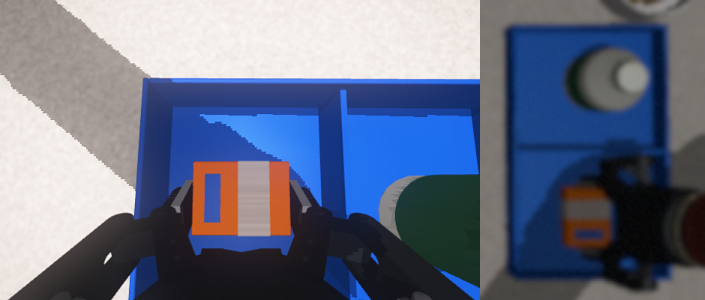

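The wrist half shows the pack at (242,198), centred between the bay's walls at 145 and 340. I'll lower it gently until it touches.

```bash
python3 -m inch '[-0.2,0,0.46,0,0,0,0.55,-0.2,0,0.46,0,0,0,0.55,-0.16,0,0.37,0,0,0,0.55,0,0,0,0,0,0,0.55,0,0,0,0,0,0,0.55]'; 
python3 -m inch '[-0.08,0,0.18,0,0,0,0.55,0,0,0,0,0,0,0.55,0,0,0,0,0,0,0.55]'
```

```text
time_s: 15.85
ee_pos: [392.7, -305.1, 32.2]
eef_rot: [-0.146, 0.682, 0.704, 0.135]
ft_force: [0.4, 0.4, -0.4]
finger_gap: 61.2
gripper_force: 33.3
time_s: 16.15
ee_pos: [392.8, -305.2, 30.4]
eef_rot: [-0.146, 0.682, 0.704, 0.135]
ft_force: [0.0, -0.1, -0.5]
finger_gap: 61.3
gripper_force: 33.3
```

```bash
python3 -m inch '[-0.06,0,0.14,0,0,0,0.55,0,0,0,0,0,0,0.55,0,0,0,0,0,0,0.55]' | grep -E "pos|ft";
python3 -m inch '[-0.04,0,0.09,0,0,0,0.55,0,0,0,0,0,0,0.55,0,0,0,0,0,0,0.55]'| grep -E "pos|ft"
```

```text
ee_pos: [392.7, -305.1, 28.8]
ft_force: [-0.3, -0.5, -0.6]
ee_pos: [392.8, -305.2, 27.8]
ft_force: [0.3, -0.5, -0.2]
```

```bash
python3 -m inch '[-0.04,0,0.09,0,0,0,0.55,0,0,0,0,0,0,0.55,0,0,0,0,0,0,0.55]'| grep -E "pos|ft"
python3 -m inch '[-0.04,0,0.09,0,0,0,0.55,0,0,0,0,0,0,0.55,0,0,0,0,0,0,0.55]'| grep -E "pos|ft"
```

```text
ee_pos: [392.8, -305.2, 27.7]
ft_force: [-0.7, 0.7, 4.6]
ee_pos: [392.8, -305.2, 27.7]
ft_force: [-1.0, -0.3, 11.5]
```

The pack is on the floor, with an upward force and no more descent. I'll ease off, open part-way and withdraw along the tool axis.

```bash
python3 -m inch '[0.06,0,-0.14,0,0,0,0.55,0,0,0,0,0,0,0.75,0,0,0,0,0,0,0.82,0,0,0,0,0,0,0.88,0,0,0,0,0,0,0.88]'; python3 -m inch '[0,0,-1,0,0,0,0.88,0,0,-2,0,0,0,0.88,0,0,-3,0,0,0,0.88,0,0,-3,0,0,0,0.88,0,0,-3,0,0,0,0.88,0,0,-3,0,0,0,0.88,0,0,0,0,0,0,0.88,0,0,0,0,0,0,0.88]'
python3 - <<'E'
from h import *
im=vision.capture("wrist"); t=vision.capture("top")
a=cv2.resize(im,(400,250)); b=cv2.resize(t[165:300,240:490],(400,216),interpolation=cv2.INTER_CUBIC)
cv2.imwrite("pics/c6.png",cv2.convertScaleAbs(np.vstack([a,b]),alpha=1.3))
E
```

```text
time_s: 17.85
ee_pos: [392.6, -305.1, 27.1]
eef_rot: [-0.147, 0.682, 0.704, 0.135]
ft_force: [-0.1, 0.2, 0.2]
finger_gap: 75.3
gripper_force: 0.0
time_s: 18.65
ee_pos: [396.0, -363.9, 166.2]
eef_rot: [-0.146, 0.682, 0.704, 0.135]
ft_force: [0.2, -0.5, -0.8]
finger_gap: 75.6
gripper_force: 0.0
```

View pics/c6.png

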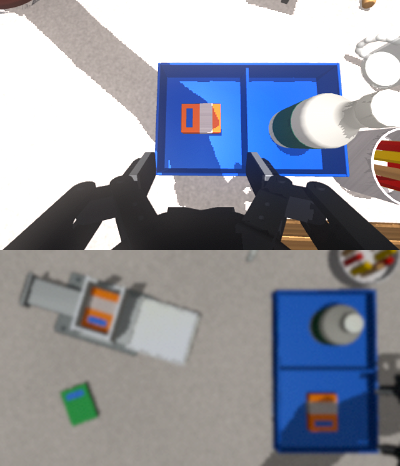

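The pack lies flat in the empty bay at (201,118), the slide is fully out at (40,292), the tray is empty and the other packs are in the tower. I'll hand in.

```bash
python3 -c "
from station import manip
print(manip.sign_off())"
```

```text
the job is handed in; nothing more can be done
None
```

The job is handed in: the slide was pushed to its felt stop (about 13 N) and sprang back, and pack 1 lies flat in the caddy's empty bay, set down and released clear; sign-off came back without a verdict.

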